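# Pry up a hinged gearmotor and shim it

### The job

Lever up the free edge of the hinged gearmotor with the pry bar over the fulcrum block, and with the bar holding it up slip the red shim under that edge, front end first, as far as its white line. Then let the motor down gently onto the shim, take the bar out and lay it flat on the bench, leaving the other things alone.

Things in the scene. Friction and masses are not known exactly. Their poses are not given: they have to be found in the camera images.
- base: Orange base plate screwed to the bench, 220 (x) x 290 (y) x 12 mm thick, spanning x -110..110 and y -85..205 mm in its own frame. Origin at bench height, exactly under the middle of the gearmotor foot's free edge as it starts; +y points from that edge towards the hinge, x runs along the edge.
- edge (a point): Point fixed to the base plate, at the middle of the underside of the foot's free edge when the motor is fully down: 30 mm above the bench, 18 mm above the plate. Axes as the base plate.
- motor (a joint): Hinge of the grey gearmotor (1.05 to 1.75 kg), 160 mm behind the foot plate's free edge and 18 mm above the base plate. Value in rad: 0 = down on its stops (18 mm gap between base plate and foot), grows as the free edge rises (160 mm per rad); not sprung, falls freely. Motor and gearbox begin 55 mm behind the edge and stand 86 mm above the foot's underside.
- lip (a point): Middle of the underside of the free edge of the motor's aluminium foot plate; moves with it. Foot: 170 mm along the edge (base x -85..85), 8 mm thick, yellow stripe on top along the edge. The gap under it is empty but for two rubber stops 110 mm behind the edge at base x = -70 and 70.
- fulcrum: Steel block screwed on the base plate about 45 mm in front of the free edge, near its base x = -45 end (the other end is free for the shim). 55 mm long along x (parallel to the edge), 30 mm wide; its top is a half-round of radius 10 mm along x, crest 20 mm above the plate. Origin: centre of its underside, 12 mm above the bench.
- bar: Loose steel pry bar, 230 x 26 mm, 0.92 kg, flat underside. Along x: tip at +142.5 mm, blade 5 mm thick for 30 mm, 10 mm thick for 60 mm, then blue handle 28 mm high to x = -87.5. Origin: on the underside at the balance point. With 15 mm of tip under the edge, lowered over the fulcrum until the handle end is on the bench (11 degrees), its weight keeps the motor up when let go.
- bar_tip (a point): Middle of the tip of the pry bar's blade, on its underside. Axes as the bar.
- shim: Loose red plastic shim block, 90 (x) x 36 (y) x 24 mm, 0.12 kg, with an upright grip rib on top: 30 mm along x (from -45 to -15 mm), 12 mm wide in y, its top 60 mm above the underside. The front end is +x (no rib); a white line runs around the block 30 mm behind the front. Origin at the centre of the underside.
- shim_front (a point): Middle of the lower front edge of the shim.
- terminals: Bystander: green terminal block on a black foot, 50 x 90 x 48 mm, loose; origin at the centre of the underside.
- valves: Bystander: aluminium valve block with black coils, 50 x 100 x 60 mm, loose; origin at the centre of the underside.
- screwdriver: Bystander: screwdriver with a yellow handle lying on the bench; handle to its -x.

How it is judged (in metres and radians):
On the way, in this order (a step that is already met when the one before it is completed fails the run):
1. the pry bar holds the motor's free edge up, at least 10 mm (value of joint motor above 0.0625 rad and contact force between bar and motor above 1 N), for 0.3 s.
2. the shim's front is at least 20 mm in under the edge while the bar still bears the motor (y of shim_front in the frame of base above 0.02 m and x of shim_front in the frame of base between -0.085 and 0.085 m and contact force between bar and motor above 0.5 N), for 0.2 s.
At the end, for the whole second after the job is handed in: The motor's weight rests on the shim (hinge 0.03 to 0.075 rad); the shim lies flat, front 20 mm or more under the edge, within the foot's length, square within 0.35 rad; the bar lies level (0.07 rad) on the bench, still, off the motor, its tip over 60 mm from the middle of the edge (y of shim_front in the frame of base above 0.02 m and x of shim_front in the frame of base between -0.085 and 0.085 m and angle between the x axis of shim and the y axis of base, either way round below 0.35 rad and angle between shim's own z axis and vertical below 0.1 rad and contact force between shim and motor above 1 N and value of joint motor between 0.03 and 0.075 rad and contact force between bar and motor below 0.1 N and height (world z) of bar below 0.025 m and angle between bar's own x axis and vertical between 1.5 and 1.64 rad and horizontal distance between bar_tip and lip above 0.06 m and linear speed of each of bar, shim below 0.02 m/s); the robot touches nothing.
It fails at once if the motor is dropped (falls faster than 1.2 rad/s) (velocity of joint motor below -1.2 rad/s).
It fails at once if a bystander is moved more than 30 mm (distance of any of terminals, valves, screwdriver from where it was at the start of the episode above 0.03 m).
It also fails if it takes over 61 s, if anything falls off the work surface, if the arm or the gripper's body presses on something with over 40 N, if the wrist force passes 120 N, or if a joint passes its speed limit or range.

### The arm

A 6-joint arm with a two-finger parallel gripper is mounted at the origin on the work surface. World frame = base frame: x ahead of the robot, y to its left, z up, the work surface at z = 0. Lengths are in mm, angles in rad, forces in N, time in s.
With the tool pointing down it reaches from about 350 to 775 mm from the base axis. Payload 7.3 kg.
Tool frame: the origin (TCP) lies on the centre line of the jaws, within the pads' length; the fingertips stand 22 mm ahead of it and the grasp point (between the pads) lies 3 mm ahead of it; z points along the fingers, y is the direction in which the jaws open and shut (so a half turn about z gives the same grasp; the last joint's range is limited). The gripper opens to 92 mm and grips with 3 to 60 N. Pads are 19 mm wide; open, the fingers measure 130 mm over their backs; the gripper's body (75 mm by 190 mm) begins 47 mm behind the grasp point.
Start: joints at [1.116, 0.342, 1.524, -0, 1.275, -0.146], TCP at [159.54, 500.19, 248.741] pointing down, gripper open.
Joint ranges: [-2.53, 2.53], [-0.77, 2.02], [0.04, 2.7], [-1, 4.14], [0.28, 2.66], [-3.11, 3.11]. Speed limits (rad/s): [2.57, 2.57, 3.14, 3.14, 3.14, 3.14].

### API

Orientations are given as [roll, pitch, yaw] about the fixed x, y, z axes, in that order (R = Rz(yaw) Ry(pitch) Rx(roll)).
In Python, from plant import get_obs, capture, close_job gives the robot as it stands.
- The arm moves only by the tool carry_out, never from a script. Its arguments are lists of equal length, an entry for each row: "xyz": the shift along the tool's x, y, z scaled (see below), a list of three; "dr": the turn, a rotation vector about the tool's x, y, z scaled (see below), a list of three. A call has 1 to 8 rows; each row shifts and turns the commanded pose from where the row before left it, along the tool's axes as they then stand; what a row does not reach is not made up. The controller multiplies each number of a shift by 0.06 m and each number of a turn by 8 degrees. A row lasts 1/8 s, in which the tool goes at most 62.5 mm and 10.7 degrees, less where a joint would pass 70% of its speed; a pose out of reach is approached as far as the arm can. A call with a number of a shift or a turn outside -1 to 1 is refused whole. A call with a gripper value outside its range is refused whole. "gripper" is the gripper's target within -1 to 1 (fully open at 1, half-way at 0, shut at -1), set as the call begins (left out, the last holds). The fingers move at their own pace and stop on an object; the grip force is fixed at half the most. Time passes only in rows, so rows that do not move let the fingers close. It gives the time, the measured TCP pose, the force and the opening at its end, in the units of the state.
- get_obs(): the state, without advancing time (a new reading comes with each control period).
- capture(name): name is "scene" or "top"; returns a dict with "image" (400x640x3 uint8, blue, green, red), "fx", "fy", "cx", "cy" (pixels), "D" ([k1, k2, p1, p2, k3] as OpenCV has them; the pictures are not rectified), "pose" (4x4, takes a point from camera to world coordinates). Camera axes: x right, y up, looking along -z (the intrinsics and any distortion apply to the point x, -y, -z); pixel columns grow to the right and rows downward; lengths in mm; the calibration is good to about 2 mm. A picture is of the moment at which its call begins. There is no depth.
- close_job(): hands the job in, once; it reports no verdict.
The state is a dict: "time": time; "joint_positions": joint angles; "dq": joint speeds; "tau": joint torques, N m; "tool_pos": TCP position; "tcp_rot": TCP orientation; "contact_force": force on the tool from outside, world axes, zero at the start; "moment": the same for the moment, N m; "grip_width": finger opening in mm.
Only numpy, scipy, OpenCV 4.12 (cv2) and the standard library are available. Lean on these libraries where they do the work, as an engineer would, in place of code of your own. Each camera call takes 0.05 s, during which the arm holds its last target.

## Working session

There is one attempt and no reset: what is moved stays moved. The work goes in short steps, Python scripts to look and compute and a tool call to move; the robot and the scene stay as the last step left them, time stands still between calls to the robot, and variables do not carry over. Pictures are saved under pics/ and viewed, and the job is handed in when it is done.

Besides the shell and the picture viewer there is one more tool, called after "Request:" as name(argument=value, ...) on one line, values as JSON. carry_out: Moves the arm, as the interface text tells. Shifts and turns lie within -1 to 1; 1 stands for 0.06 m of shift or 8 degrees of turn. Its arguments: {"type":"object","properties":{"xyz":{"type":"array"},"dr":{"type":"array"},"gripper":{"type":"number"}},"required":["xyz","dr"]}

```bash
ls; mkdir -p pics; python3 - <<'E'
from plant import get_obs,capture
import cv2,pickle
print(get_obs())
for n in("scene","top"):
    c=capture(n); pickle.dump(c,open(n+"0.pkl","wb")); cv2.imwrite(f"pics/{n}0.png",c["image"])
    print(n,c["fx"],c["fy"],c["cx"],c["cy"],c["D"]);print(c["pose"].round(3) if hasattr(c["pose"],'round') else c["pose"])
E
```

```text
pics
{'time': 0.0, 'joint_positions': array([ 1.11602555e+00,  3.42721766e-01,  1.52504218e+00, -3.18311516e-05,
        1.27540395e+00, -1.46011761e-01]), 'dq': array([ 0.00121251, -0.00045771, -0.00200455, -0.00160661,  0.00014095,
        0.00067162]), 'tau': array([ 6.04382421e-04, -4.31247711e+01, -2.44216883e+01,  7.17212283e-02,
        5.60665573e-02, -1.83836064e-04]), 'tool_pos': array([159.35627238, 499.82324775, 248.03666004]), 'tcp_rot': array([-3.14002975e+00, -1.99073207e-04,  2.83284277e+00]), 'contact_force': array([ 0.22257024, -0.04450461,  0.26483194]), 'moment': array([-0.00876544, -0.0099145 , -0.01418841]), 'grip_width': 91.63696463298696}
scene 398.05278508772693 398.05278508772693 324.2034667858074 196.39689039910525 [-0.06862038  0.          0.          0.          0.        ]
[[ 6.980000e-01 -3.920000e-01  5.990000e-01  1.230037e+03]
 [ 7.160000e-01  3.790000e-01 -5.870000e-01 -6.812480e+02]
 [ 4.000000e-03  8.380000e-01  5.450000e-01  6.084740e+02]
 [ 0.000000e+00  0.000000e+00  0.000000e+00  1.000000e+00]]
top 451.0387603468633 451.0387603468633 317.608526865745 199.0449926196694 [-0.12206867  0.          0.          0.          0.        ]
[[ 2.300000e-02  9.950000e-01 -9.400000e-02  5.336520e+02]
 [-1.000000e+00  2.200000e-02 -1.400000e-02 -6.255000e+01]
 [-1.200000e-02  9.500000e-02  9.950000e-01  1.044823e+03]
 [ 0.000000e+00  0.000000e+00  0.000000e+00  1.000000e+00]]
```

View pics/scene0.png

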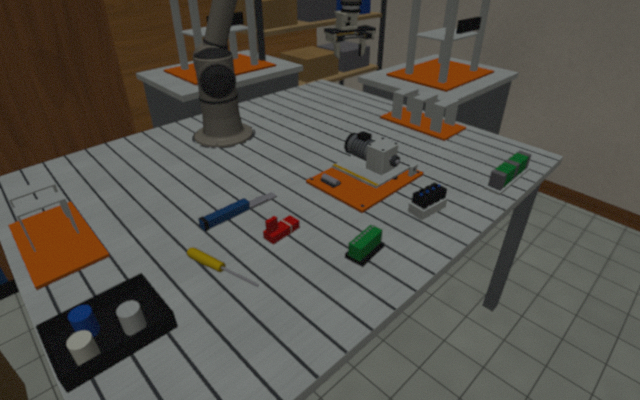

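View pics/top0.png

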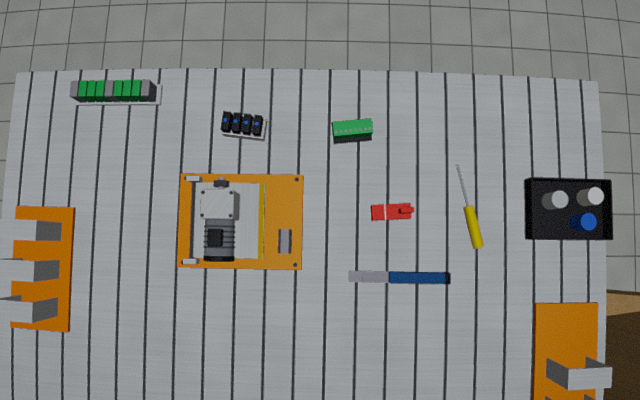

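```bash
cat > h.py <<'E'
import numpy as np,cv2,pickle
def load(n): return pickle.load(open(n,"rb"))
def K(c): return np.array([[c["fx"],0,c["cx"]],[0,c["fy"],c["cy"]],[0,0,1.]])
def ray(c,uv):
    uv=np.asarray(uv,float).reshape(-1,1,2)
    n=cv2.undistortPoints(uv,K(c),np.array(c["D"])).reshape(-1,2)
    d=np.c_[n[:,0],-n[:,1],-np.ones(len(n))]
    P=np.array(c["pose"]); return P[:3,3],d@P[:3,:3].T
def plane(c,uv,z):
    o,d=ray(c,uv); t=(z-o[2])/d[:,2]; return o+d*t[:,None]
def proj(c,X):
    P=np.array(c["pose"]); q=(np.atleast_2d(X)-P[:3,3])@P[:3,:3]
    q=q*[1,-1,-1]
    return cv2.projectPoints(q,np.zeros(3),np.zeros(3),K(c),np.array(c["D"]))[0].reshape(-1,2)
def mask(im,lo,hi): return cv2.inRange(cv2.cvtColor(im,cv2.COLOR_BGR2HSV),np.array(lo),np.array(hi))
def blob(m,roi=None):
    if roi: 
        z=np.zeros_like(m); x0,y0,x1,y1=roi; z[y0:y1,x0:x1]=m[y0:y1,x0:x1]; m=z
    cs=cv2.findContours(m,cv2.RETR_EXTERNAL,cv2.CHAIN_APPROX_NONE)[0]
    return max(cs,key=cv2.contourArea)
E
python3 - <<'E'
from h import *
c=load("top0.pkl");im=c["image"]
for n,(x0,y0,x1,y1),s in(("a",(165,160,315,285),5),("b",(340,180,490,290),5)):
    cv2.imwrite(f"pics/{n}.png",cv2.resize(im[y0:y1,x0:x1],None,fx=s,fy=s,interpolation=cv2.INTER_CUBIC))
s=load("scene0.pkl")["image"]
cv2.imwrite("pics/s1.png",cv2.resize(s[130:250,190:430],None,fx=3.3,fy=3.3,interpolation=cv2.INTER_CUBIC))
E
```

```text
(no output)
```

View pics/a.png

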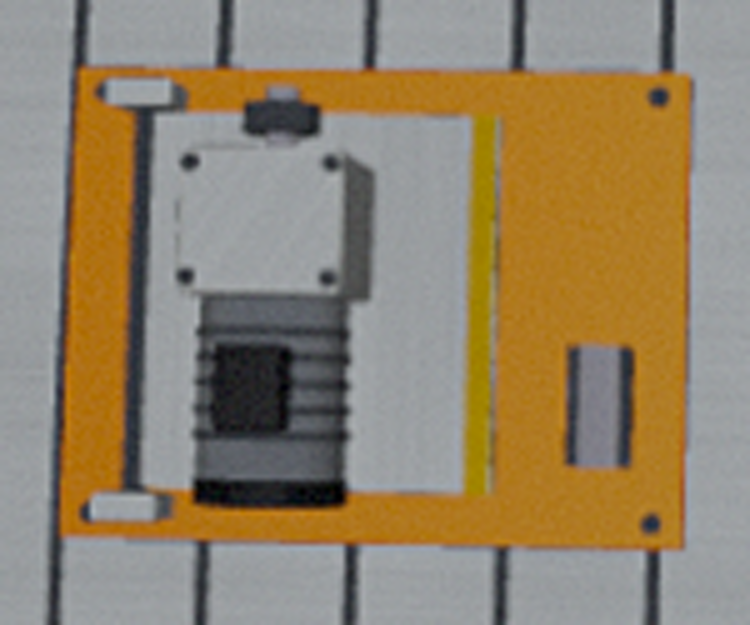

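View pics/b.png

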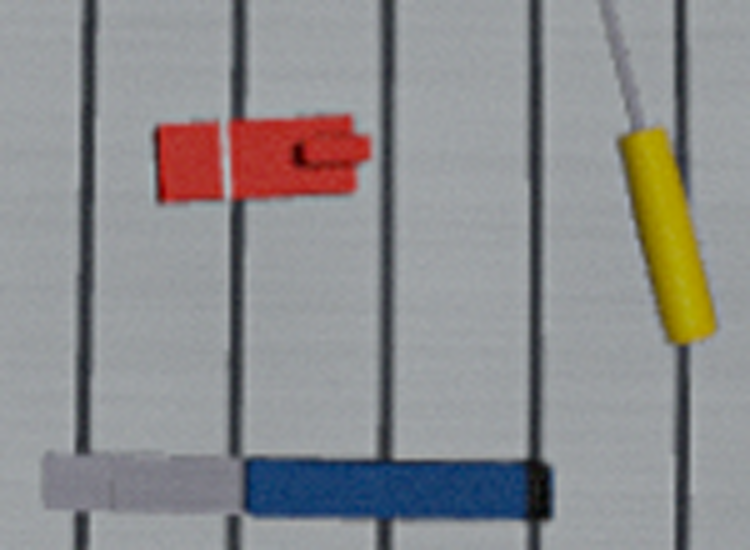

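View pics/s1.png

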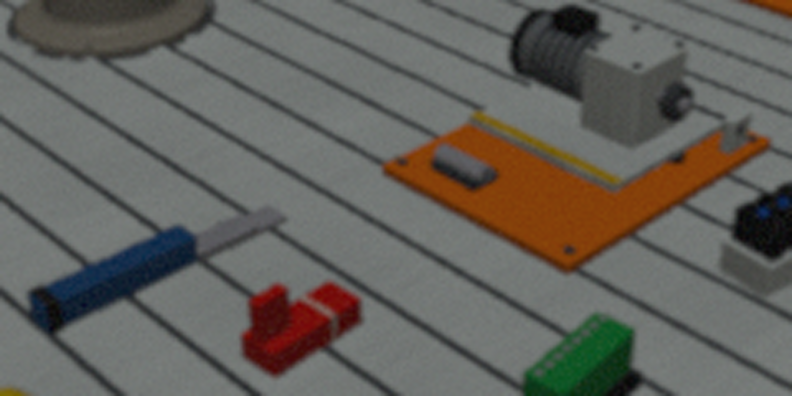

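```bash
cat > meas0.py <<'E'
from h import *
c=load("top0.pkl");im=c["image"]
def px(pts,x0,y0,s=5): return (np.array(pts,float)+.5)/s-.5+[x0,y0]
A=lambda p,z: plane(c,px(p,165,160),z)
B=lambda p,z: plane(c,px(p,340,180),z)
co=A([(80,68),(692,76),(684,548),(60,535)],12)
print("plate corners\n",co[:,:2].round(1), [np.linalg.norm(co[i]-co[i-1]).round(1) for i in range(4)])
# refined: orange contour
m=mask(im,(5,130,100),(20,255,255)); k=blob(m,(165,160,320,290))
W=plane(c,k.reshape(-1,2),12)[:,:2].astype(np.float32)
r=cv2.minAreaRect(W);print("plate rect",r)
# base local corners: y=205 (left), x=110(top)
L=np.array([[110,205],[110,-85],[-110,-85],[-110,205]])
a=np.linalg.lstsq(np.vstack([np.c_[L[:,0],-L[:,1],np.ones(4),np.zeros(4)],np.c_[L[:,1],L[:,0],np.zeros(4),np.ones(4)]]),np.r_[co[:,0],co[:,1]],rcond=None)[0]
th=np.arctan2(a[1],a[0]);print("base org",a[2:],"yaw deg",np.degrees(th),"scale",np.hypot(a[0],a[1]))
# lip check: front edge top z=38 : front white edge
e=A([(500,118),(490,493)],38);print("foot edge",e[:,:2].round(1))
R=np.array([[np.cos(th),-np.sin(th)],[np.sin(th),np.cos(th)]])
tob=lambda X:((X[:,:2]-a[2:])@R).round(1)
print(" in base",tob(e))
f=A([(572,347),(632,347),(630,466),(568,466)],12);print("fulcrum(z12)",tob(f)); f=A([(580,347),(620,347),(618,466),(580,466)],28);print("fulcrum(z28)",tob(f))
for n,p,z in(("bar tip",[(44,453),(44,510)],5),("bar blade end",[(243,457),(243,515)],10),("handle front top",[(247,458),(247,515)],28),("handle end top",[(552,463),(551,519)],28)):
    q=B(p,z);print(n,q[:,:2].round(1),"mid",q.mean(0)[:2].round(1))
for n,p,z in(("shim front top",[(157,125),(161,202)],24),("shim back top",[(352,115),(356,192)],24),("rib top ends",[(303,152),(371,148)],60)):
    q=B(p,z);print(n,q[:,:2].round(1),"mid",q.mean(0)[:2].round(1))
s=load("scene0.pkl")
X=np.array([[*(R@l+a[2:]),12] for l in L]);print("scene reproj of plate corners",proj(s,X).round(1))
E
python3 meas0.py
```

```text
plate corners
 [[685.4 274.9]
 [687.2 -13.2]
 [470.5 -15.2]
 [467.5 273.8]] [np.float64(217.8), np.float64(288.2), np.float64(216.7), np.float64(289.0)]
plate rect ((577.9237060546875, 130.9723663330078), (219.5130157470703, 289.49359130859375), 0.4741281270980835)
base org [578.09893534  70.52309333] yaw deg 0.4533436307809591 scale 0.9923509592773793
foot edge [[662.3  71.8]
 [494.1  70.7]]
 in base [[ 84.3   0.6]
 [-84.    0.8]]
fulcrum(z12) [[-17.7 -31.9]
 [-17.2 -59.4]
 [-71.5 -59.6]
 [-72.  -31.2]]
fulcrum(z28) [[-18.1 -37.1]
 [-17.8 -55.1]
 [-71.2 -55.3]
 [-71.5 -38.2]]
bar tip [[ 470.3 -122.5]
 [ 444.4 -123. ]] mid [ 457.3 -122.8]
bar blade end [[ 470.6 -213.1]
 [ 444.3 -213.5]] mid [ 457.4 -213.3]
handle front top [[ 471.3 -212.3]
 [ 445.9 -212.7]] mid [ 458.6 -212.5]
handle end top [[ 471.1 -350.8]
 [ 446.  -350.6]] mid [ 458.6 -350.7]
shim front top [[ 620.5 -170.1]
 [ 585.5 -172.3]] mid [ 603.  -171.2]
shim back top [[ 627.  -259.2]
 [ 591.9 -261.2]] mid [ 609.5 -260.2]
rib top ends [[ 606.9 -230.7]
 [ 609.3 -260.7]] mid [ 608.1 -245.7]
scene reproj of plate corners [[423.4 171.5]
 [361.5 209.6]
 [304.8 179.1]
 [368.2 148.6]]
```

Request:
carry_out(xyz=[[-1,0,0],[-1,0,0],[-1,0,0],[-1,0,0],[-1,0,0],[-1,0,0],[-1,0,0],[-1,0,0]], dr=[[0,0,1],[0,0,1],[0,0,1],[0,0,1],[0,0,1],[0,0,1],[0,0,1],[0,0,1]])

```text
time: 1.1
tool_pos: [478.6, 172.1, 248.2]
tcp_rot: [-3.141, -0.0, 1.711]
contact_force: [0.9, 0.6, -0.3]
grip_width: 91.6
```

Request:
carry_out(xyz=[[0,0,0],[-1,-0.05,0],[-1,-0.05,0],[-1,-0.05,0],[-1,-0.05,0.2],[-1,-0.05,0.8],[-1,-0.05,0.8],[-1,-0.05,0.8]], dr=[[0,0,1],[0,0,0],[0,0,0],[0,0,0],[0,0,0],[0,0,0],[0,0,0],[0,0,0]])

```text
time: 2.1
tool_pos: [460.3, -214.0, 118.4]
tcp_rot: [3.141, 0.0, 1.576]
contact_force: [1.0, -0.1, 0.1]
grip_width: 92.1
```

Request:
carry_out(xyz=[[-0.45,0,0.2],[0,0,0],[0,0,0]], dr=[[0,0,0],[0,0,0],[0,0,0]])

```text
time: 2.48
tool_pos: [460.8, -238.6, 107.9]
tcp_rot: [-3.141, -0.001, 1.576]
contact_force: [0.2, 0.3, -0.0]
grip_width: 91.7
```

```bash
python3 - <<'E'
from plant import get_obs,capture
from h import *
print(get_obs()["tool_pos"],get_obs()["tcp_rot"],get_obs()["joint_positions"])
c=capture("scene");s=c["image"]
cv2.imwrite("pics/s2.png",cv2.resize(s[130:270,150:390],None,fx=3.3,fy=3.3,interpolation=cv2.INTER_CUBIC))
E
```

```text
[ 460.80748693 -238.63129044  107.86800676] [-3.14145704e+00 -5.71740559e-04  1.57620620e+00] [-6.25812286e-01  4.89977212e-01  1.72661940e+00  4.77586812e-04
  9.25442983e-01 -6.31509542e-01]
```

View pics/s2.png

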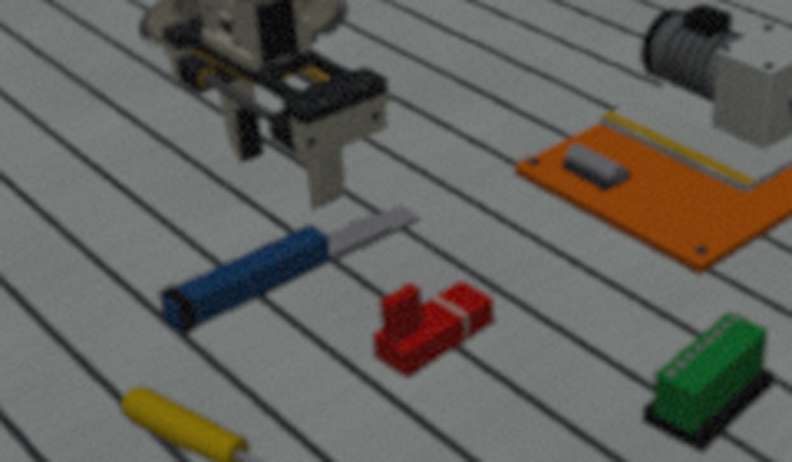

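Request:
carry_out(xyz=[[-0.6,-0.04,0.4],[0,0,0.5],[0,0,0.45],[0,0,0],[0,0,0]], dr=[[0,0,0],[0,0,0],[0,0,0],[0,0,0],[0,0,0]])

```text
time: 3.15
tool_pos: [459.5, -275.1, 28.0]
tcp_rot: [3.14, 0.001, 1.577]
contact_force: [-0.4, 0.7, 0.7]
grip_width: 92.3
```

Request:
carry_out(xyz=[[0,0,0],[0,0,0],[0,0,0],[0,0,0],[0,0,0],[0,0,0]], dr=[[0,0,0],[0,0,0],[0,0,0],[0,0,0],[0,0,0],[0,0,0]], gripper=-1)

```text
time: 3.9
tool_pos: [458.6, -275.4, 26.6]
tcp_rot: [-3.142, -0.0, 1.576]
contact_force: [-0.3, 0.3, 0.4]
grip_width: 36.1
```

Request:
carry_out(xyz=[[0,0,0],[0,0,0],[0,0,0],[0,0,-0.3],[0,0,-0.6],[0,0,-0.6],[0,0,0],[0,0,0]], dr=[[0,0,0],[0,0,0],[0,0,0],[0,0,0],[0,0,0],[0,0,0],[0,0,0],[0,0,0]])

```text
time: 4.9
tool_pos: [457.6, -274.5, 114.6]
tcp_rot: [-3.139, -0.002, 1.576]
contact_force: [-0.5, -0.1, -9.4]
grip_width: 25.7
```

```bash
python3 - <<'E'
from plant import get_obs,capture
from h import *
o=get_obs();print(o["tool_pos"],o["contact_force"],o["moment"])
for n in("scene","top"):
    c=capture(n);pickle.dump(c,open(n+"1.pkl","wb"));s=c["image"]
    x0,y0,w,h=(150,100,240,150) if n=="scene" else (330,220,160,100)
    cv2.imwrite(f"pics/{n}1.png",cv2.resize(s[y0:y0+h,x0:x0+w],None,fx=3.3 if n=="scene" else 5,fy=3.3 if n=="scene" else 5,interpolation=cv2.INTER_CUBIC))
E
```

```text
[ 457.64101364 -274.46188762  114.57974238] [-0.47225633 -0.13901284 -9.4343731 ] [-0.12499772  0.05068944  0.0290245 ]
```

View pics/scene1.png

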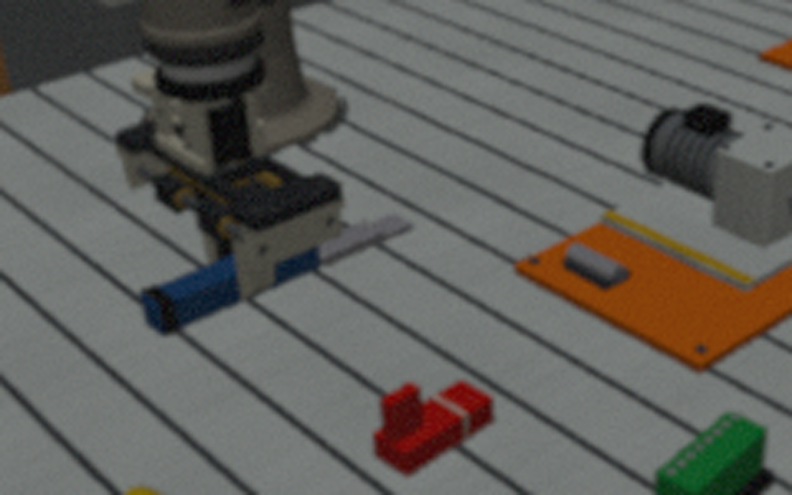

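View pics/top1.png

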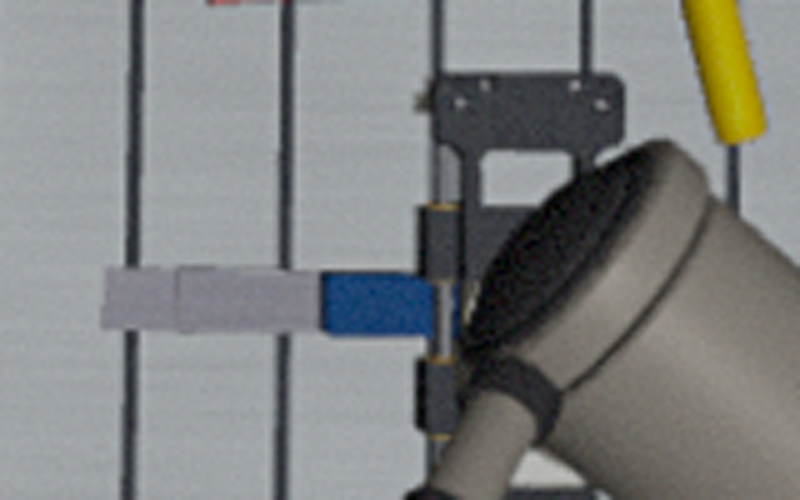

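```bash
cat >> h.py <<'E'
def tri(c1,p1,c2,p2):
    o1,d1=ray(c1,[p1]);o2,d2=ray(c2,[p2]);d1=d1[0];d2=d2[0]
    t=np.linalg.lstsq(np.c_[d1,-d2],o2-o1,rcond=None)[0]
    a,b=o1+d1*t[0],o2+d2*t[1]; return (a+b)/2,np.linalg.norm(a-b)
def z(p,x0,y0,s): return (np.array(p)+.5)/s-.5+[x0,y0]
E
python3 - <<'E'
from h import *
s=load("scene1.pkl");t=load("top1.pkl")
S=lambda p:z(p,150,100,3.3);T=lambda p:z(p,330,220,5)
for a,b in(((411,227),(106,268)),((390,216),(104,328))):
    print(tri(s,S(a),t,T(b)))
for a,b in(((318,246),(323,272)),):print(tri(s,S(a),t,T(b)))
# predictions
for X in([470.6,-122,93.],[444.6,-122,93.],[470.6,-352,88],[470.6,-352,116],[470.6,-212,116]): print(X,((proj(s,X)[0]-[150,100]+.5)*3.3).round(), ((proj(t,X)[0]-[330,220]+.5)*5).round())
E
```

```text
(array([ 469.08190593, -123.05599318,   89.41414191]), np.float64(0.6109680017348819))
(array([ 443.37412316, -123.47739976,   89.6227236 ]), np.float64(2.5946853500196236))
(array([ 470.0795133 , -212.12946956,  107.55693054]), np.float64(1.6681721877028077))
[470.6, -122, 93.0] [414. 224.] [105. 266.]
[444.6, -122, 93.0] [394. 213.] [104. 328.]
[470.6, -352, 88] [161. 339.] [644. 274.]
[470.6, -352, 116] [155. 306.] [664. 279.]
[470.6, -212, 116] [319. 237.] [328. 274.]
```

Request:
carry_out(xyz=[[0.3,0.2,0],[0.5,0.3,0],[0.5,0.3,0],[0.5,0.3,0.05],[0.4,0.18,0.05],[0.18,0,0],[0,0,0],[0,0,0]], dr=[[0,0,0],[0,0,0],[0,0,0],[0,0,0],[0,-0.45,0],[0,-0.6,0],[0,-0.7,0],[0,0,0]])

```text
time: 6.0
tool_pos: [533.7, -130.2, 108.1]
tcp_rot: [-3.138, 0.242, 1.58]
contact_force: [-0.3, -0.3, -9.4]
grip_width: 25.7
```

```bash
cat > snap.py <<'E'
import sys
from plant import get_obs,capture
from h import *
k=sys.argv[1]
o=get_obs();print(o["time"],o["tool_pos"].round(1),np.degrees(o["tcp_rot"]).round(2),o["contact_force"].round(1),o["moment"].round(2),o["grip_width"])
for n,roi,f in(("scene",(250,110,200,130),4),("top",(165,160,200,130),4)):
    c=capture(n);pickle.dump(c,open(f"{n}{k}.pkl","wb"))
    x,y,w,h=roi;cv2.imwrite(f"pics/{n}{k}.png",cv2.resize(c["image"][y:y+h,x:x+w],None,fx=f,fy=f,interpolation=cv2.INTER_CUBIC))
E
python3 snap.py 2
```

```text
6.0 [ 533.7 -130.2  108.1] [-179.78   13.86   90.52] [-0.3 -0.3 -9.4] [ 0.41  0.06 -0.01] 25.737592356467246
```

View pics/scene2.png

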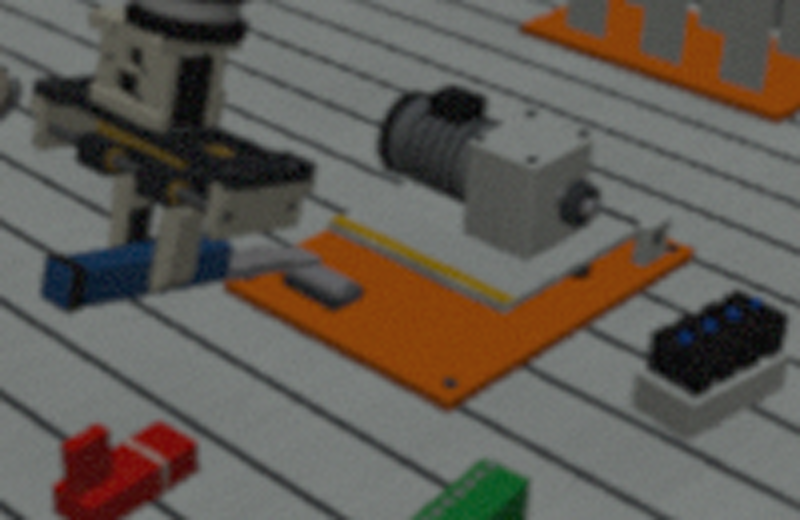

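View pics/top2.png

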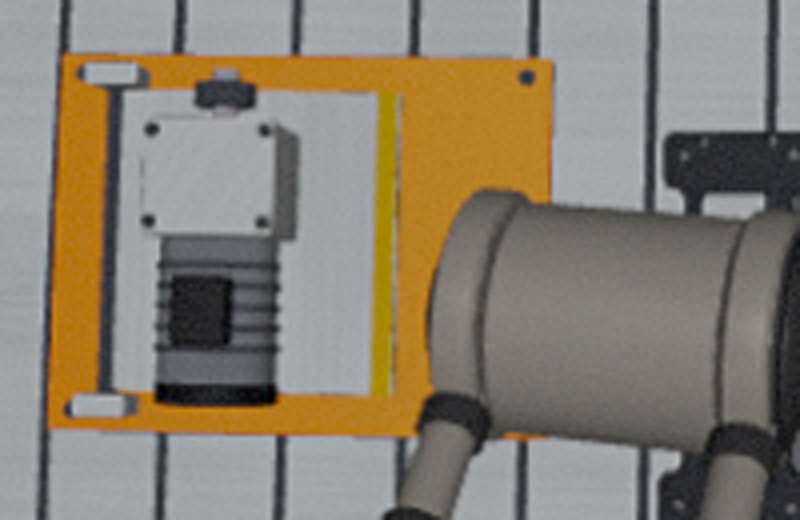

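```bash
cat > pred.py <<'E'
from h import *
# bar points in scene given TCP, rot about x (deg, tip down), tool-bar extra tilt
def bar(tcp,tilt,xc=None,off=26.6,dtip=151.8):
    a=np.radians(tilt);c,s=np.cos(a),np.sin(a)
    u=np.array([0,c,-s]);w=np.array([0,s,c]) # along bar, up
    tip=np.array(tcp)+dtip*u-off*w
    if xc is not None: tip[0]=xc
    P={}
    X=np.array([1.,0,0])
    P["tip"]=tip
    P["tipNear_top"]=tip+13*X+5*w; P["tipNear_bot"]=tip+13*X; P["tipFar_top"]=tip-13*X+5*w
    P["step10Near_top"]=tip-30*u+13*X+10*w
    P["hfNear_top"]=tip-90*u+13*X+28*w;P["hfNear_bot"]=tip-90*u+13*X
    P["endNear_top"]=tip-230*u+13*X+28*w;P["endNear_bot"]=tip-230*u+13*X
    return P
E
python3 - <<'E'
from pred import *
s=load("scene2.pkl")
for t in(14,15.3):
    P=bar([533.7,-130.2,108.1],t)
    print(t,P["tip"].round(1),{k:((proj(s,v)[0]-[250,110]+.5)*4).round().tolist() for k,v in P.items()})
E
```

```text
14 [533.7  10.7  45.6] {'tip': [308.0, 258.0], 'tipNear_top': [323.0, 258.0], 'tipNear_bot': [321.0, 265.0], 'tipFar_top': [297.0, 245.0], 'step10Near_top': [294.0, 257.0], 'hfNear_top': [236.0, 243.0], 'hfNear_bot': [229.0, 282.0], 'endNear_top': [67.0, 271.0], 'endNear_bot': [61.0, 314.0]}
15.3 [533.7   9.2  42.4] {'tip': [307.0, 263.0], 'tipNear_top': [321.0, 263.0], 'tipNear_bot': [320.0, 269.0], 'tipFar_top': [296.0, 250.0], 'step10Near_top': [293.0, 261.0], 'hfNear_top': [235.0, 245.0], 'hfNear_bot': [228.0, 284.0], 'endNear_top': [67.0, 268.0], 'endNear_bot': [61.0, 311.0]}
```

```bash
python3 - <<'E'
from h import *
s=load("scene2.pkl")["image"]
cv2.imwrite("pics/z2.png",cv2.resize(s[160:200,255:345],None,fx=8.8,fy=8.8,interpolation=cv2.INTER_CUBIC))
E
```

```text
(no output)
```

View pics/z2.png

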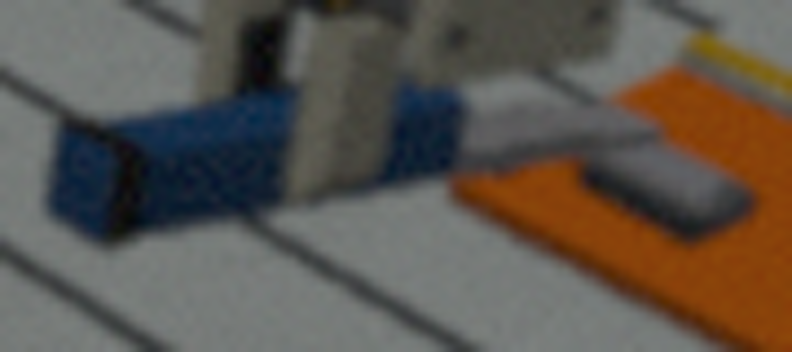

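Request:
carry_out(xyz=[[0.02,0,0.08],[0.25,0,0],[0.35,0,0],[0.2,0,0],[0,0,0]], dr=[[0,-0.13,0],[0,0,0],[0,0,0],[0,0,0],[0,0,0]])

```text
time: 6.72
tool_pos: [534.3, -84.9, 92.3]
tcp_rot: [-3.141, 0.262, 1.578]
contact_force: [0.8, -0.1, -8.5]
grip_width: 25.9
```

```bash
python3 snap.py 3; python3 - <<'E'
from plant import get_obs
from pred import *
s=load("scene3.pkl");o=get_obs()
cv2.imwrite("pics/z3.png",cv2.resize(s["image"][150:200,265:355],None,fx=8.8,fy=8.8,interpolation=cv2.INTER_CUBIC))
for t in(14,15):
    P=bar(o["tool_pos"],t);print(t,P["tip"].round(1),{k:((proj(s,v)[0]-[265,150]+.5)*8.8).round().tolist() for k,v in P.items()})
E
```

```text
6.725 [534.3 -84.9  92.3] [-179.96   15.02   90.4 ] [ 0.8 -0.1 -8.5] [ 0.42  0.06 -0.02] 25.930930454115728
14 [534.6  54.8  30.2] {'tip': [643.0, 211.0], 'tipNear_top': [674.0, 211.0], 'tipNear_bot': [671.0, 225.0], 'tipFar_top': [618.0, 183.0], 'step10Near_top': [615.0, 208.0], 'hfNear_top': [495.0, 178.0], 'hfNear_bot': [480.0, 262.0], 'endNear_top': [147.0, 237.0], 'endNear_bot': [133.0, 328.0]}
15 [534.6  53.7  27.8] {'tip': [640.0, 219.0], 'tipNear_top': [672.0, 219.0], 'tipNear_bot': [669.0, 233.0], 'tipFar_top': [616.0, 191.0], 'step10Near_top': [614.0, 214.0], 'hfNear_top': [495.0, 182.0], 'hfNear_bot': [478.0, 265.0], 'endNear_top': [147.0, 233.0], 'endNear_bot': [133.0, 324.0]}
```

View pics/z3.png

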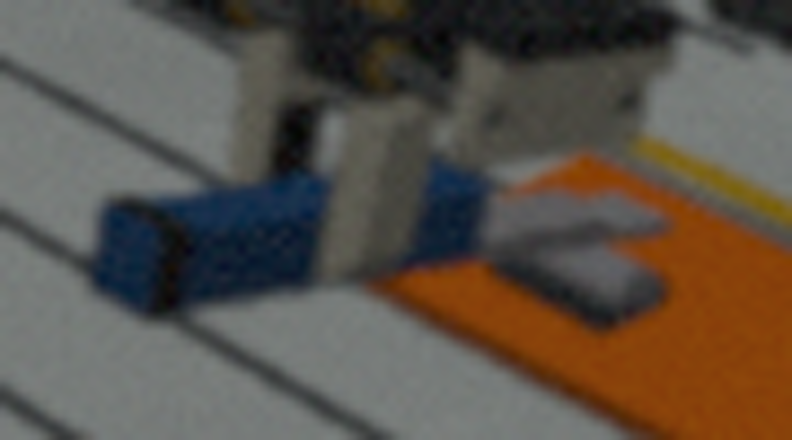

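Request:
carry_out(xyz=[[0,0,0.03],[0.15,0,0],[0.2,0,0],[0.2,0,0],[0,0,0]], dr=[[0,0,0],[0,0,0],[0,0,0],[0,0,0],[0,0,0]])

```text
time: 7.45
tool_pos: [534.0, -53.1, 81.9]
tcp_rot: [-3.141, 0.262, 1.578]
contact_force: [-0.0, 0.4, -9.4]
grip_width: 25.8
```

```bash
python3 snap.py 4; python3 - <<'E'
from plant import get_obs
from pred import *
s=load("scene4.pkl");o=get_obs()
cv2.imwrite("pics/z4.png",cv2.resize(s["image"][145:195,275:365],None,fx=8.8,fy=8.8,interpolation=cv2.INTER_CUBIC))
for t in(15,):
    P=bar(o["tool_pos"],t);print(t,P["tip"].round(1),{k:((proj(s,v)[0]-[275,145]+.5)*8.8).round().tolist() for k,v in P.items()})
E
```

```text
7.45 [534.  -53.1  81.9] [-179.95   15.02   90.42] [-0.   0.4 -9.4] [0.39 0.04 0.03] 25.80703021271314
15 [534.3  85.6  17.3] {'tip': [617.0, 257.0], 'tipNear_top': [648.0, 257.0], 'tipNear_bot': [645.0, 270.0], 'tipFar_top': [592.0, 229.0], 'step10Near_top': [592.0, 252.0], 'hfNear_top': [479.0, 220.0], 'hfNear_bot': [462.0, 302.0], 'endNear_top': [147.0, 269.0], 'endNear_bot': [132.0, 358.0]}
```

View pics/z4.png

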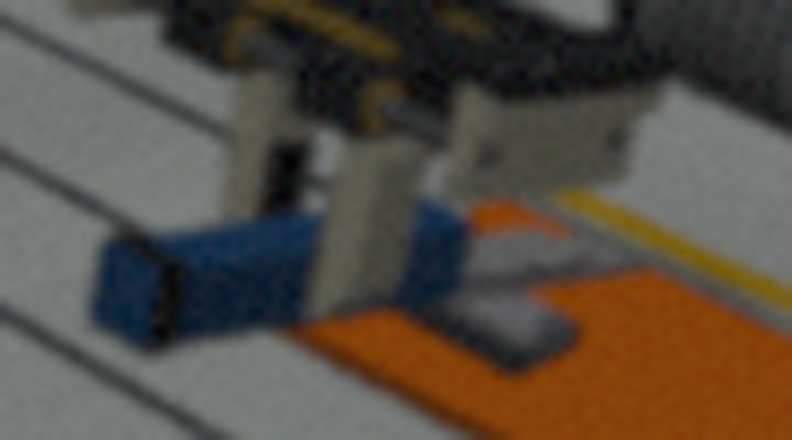

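```bash
cat > path.py <<'E'
from pred import *
def tcp(a_deg,L,cl,C=(25,22),off=26.6,dtip=151.8):
    a=np.radians(a_deg);u=np.array([np.cos(a),-np.sin(a)]);w=np.array([np.sin(a),np.cos(a)])
    tip=np.array(C)+(10+cl)*w+L*u
    return tip-dtip*u+off*w,tip
def rows(seq,a0,p0):
    a,p=a0,np.array(p0,float)
    for A,L,cl in seq:
        q,tip=tcp(A,L,cl);d=q-p;r=np.radians(a)
        # tool x=(cos,-sin), tool z=(-sin,-cos)
        tx=d@[np.cos(r),-np.sin(r)];tz=d@[-np.sin(r),-np.cos(r)]
        print(A,"tcp",q.round(1),"tip",tip.round(1),"end z",(tip[1]+230*np.sin(np.radians(A))).round(1),"x",(tx/60).round(3),"z",(tz/60).round(3),"ry",((A-a)/8*1).round(3)*1)
        a,p=A,q
E
python3 - <<'E'
from path import *
rows([(12,60.5,1),(9,61,1),(6,61.5,1),(3,62,1),(0,62.5,1),(-3,63,.7),(-6,63.5,.5),(-9,64,.3),(-11,64.3,0)],15,(-53.1,81.9))
E
```

```text
Traceback (most recent call last):
  File "path.py", line 12, in rows
    print(A,"tcp",q.round(1),"tip",tip.round(1),"end z",(tip[1]+230*np.sin(np.radians(A))).round(1),"x",(tx/60).round(3),"z",(tz/60).round(3),"ry",((A-a)/8*1).round(3)*1)
                                                                                                                                                   ^^^^^^^^^^^^^^^^^
AttributeError: 'float' object has no attribute 'round'
```

```bash
sed -i 's/((A-a)\/8\*1).round(3)\*1/round((a-A)\/8,3)/' path.py; python3 - <<'E'
from path import *
rows([(12,60.5,1),(9,61,1),(6,61.5,1),(3,62,1),(0,62.5,1),(-3,63,.7),(-6,63.5,.5),(-9,64,.3),(-11,64.3,0)],15,(-53.1,81.9))
E
```

```text
12 tcp [-56.5  77.8] tip [86.5 20.2] end z 68.0 x -0.037 z 0.081 ry 0.375
9 tcp [-58.8  73.3] tip [87.  23.3] end z 59.3 x -0.022 z 0.08 ry 0.375
6 tcp [-60.9  68.8] tip [87.3 26.5] end z 50.6 x -0.022 z 0.08 ry 0.375
3 tcp [-62.7  64.2] tip [87.5 29.7] end z 41.8 x -0.022 z 0.079 ry 0.375
0 tcp [-64.3  59.6] tip [87.5 33. ] end z 33.0 x -0.022 z 0.079 ry 0.375
-3 tcp [-65.6  54.6] tip [87.4 36. ] end z 23.9 x -0.022 z 0.083 ry 0.375
-6 tcp [-66.7  49.7] tip [87.1 39.1] end z 15.0 x -0.022 z 0.081 ry 0.375
-9 tcp [-67.5  44.7] tip [86.6 42.2] end z 6.2 x -0.022 z 0.081 ry 0.375
-11 tcp [-67.9  41.2] tip [86.2 44.1] end z 0.2 x -0.015 z 0.056 ry 0.25
```

Request:
carry_out(xyz=[[-0.035,0,0.08],[-0.02,0,0.08],[-0.02,0,0.08],[-0.02,0,0.08],[0,0,0]], dr=[[0,0.375,0],[0,0.375,0],[0,0.375,0],[0,0.375,0],[0,0,0]])

```text
time: 8.18
tool_pos: [534.3, -64.5, 64.6]
tcp_rot: [-3.142, 0.053, 1.575]
contact_force: [-0.2, -0.7, -7.7]
grip_width: 25.7
```

Request:
carry_out(xyz=[[-0.02,0,0.08],[-0.02,0,0.08],[0,0,0]], dr=[[0,0.375,0],[0,0.375,0],[0,0,0]])

```text
time: 8.55
tool_pos: [534.6, -67.1, 55.4]
tcp_rot: [3.141, -0.05, 1.575]
contact_force: [-0.6, -2.3, -5.4]
grip_width: 25.7
```

```bash
python3 snap.py 5; python3 - <<'E'
from plant import get_obs
from pred import *
s=load("scene5.pkl");o=get_obs()
cv2.imwrite("pics/z5.png",cv2.resize(s["image"][145:195,275:365],None,fx=8.8,fy=8.8,interpolation=cv2.INTER_CUBIC))
E
```

```text
8.55 [534.6 -67.1  55.4] [179.97  -2.85  90.27] [-0.6 -2.3 -5.4] [-0.64  0.14  0.08] 25.72102398167664
```

View pics/z5.png

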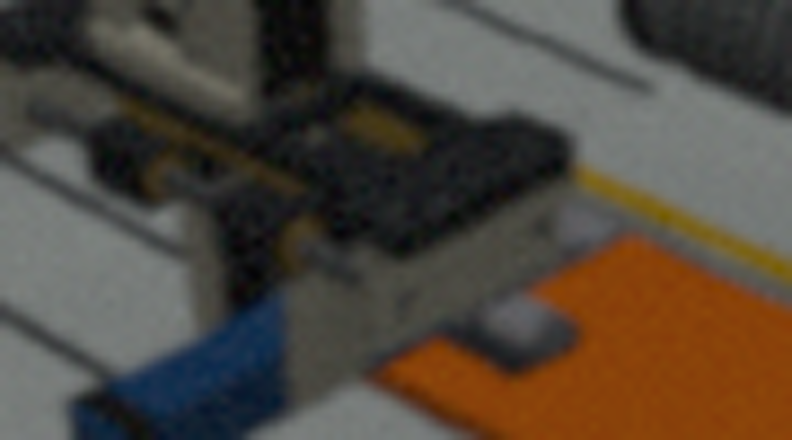

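Request:
carry_out(xyz=[[-0.01,0,0.08],[-0.01,0,0.08],[-0.01,0,0.06],[0,0,0],[0,0,0]], dr=[[0,0.375,0],[0,0.375,0],[0,0.25,0],[0,0,0],[0,0,0]])

```text
time: 9.28
tool_pos: [535.0, -67.6, 42.5]
tcp_rot: [3.14, -0.187, 1.577]
contact_force: [-0.8, -7.9, -1.9]
grip_width: 25.6
```

```bash
python3 snap.py 6; python3 - <<'E'
from plant import get_obs
from pred import *
s=load("scene6.pkl");o=get_obs()
P=bar(o["tool_pos"],-11.);print({k:(v.round(1),((proj(s,v)[0]-[250,110]+.5)*4).round().tolist()) for k,v in P.items()})
E
```

```text
9.275 [535.  -67.6  42.5] [179.89 -10.73  90.38] [-0.8 -7.9 -1.9] [-1.3   0.28  0.15] 25.64832600028096
{'tip': (array([535. ,  86.4,  45.4]), [383.0, 223.0]), 'tipNear_top': (array([548. ,  85.5,  50.3]), [395.0, 224.0]), 'tipNear_bot': (array([548. ,  86.4,  45.4]), [396.0, 230.0]), 'tipFar_top': (array([522. ,  85.5,  50.3]), [369.0, 212.0]), 'step10Near_top': (array([548. ,  55.1,  49.5]), [366.0, 239.0]), 'hfNear_top': (array([548. ,  -7.2,  55.7]), [305.0, 262.0]), 'hfNear_bot': (array([548. ,  -1.9,  28.2]), [310.0, 293.0]), 'endNear_top': (array([ 548. , -144.7,   29. ]), [154.0, 370.0]), 'endNear_bot': (array([ 548. , -139.3,    1.5]), [162.0, 402.0])}
```

View pics/scene6.png

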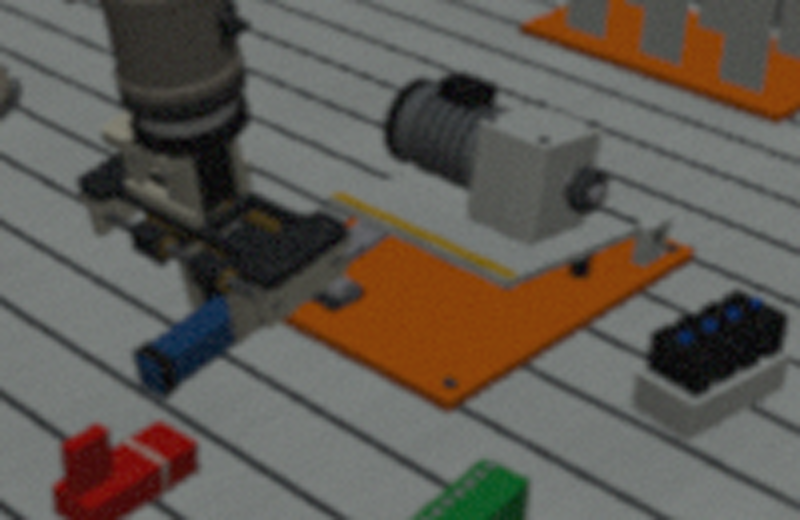

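View pics/top6.png

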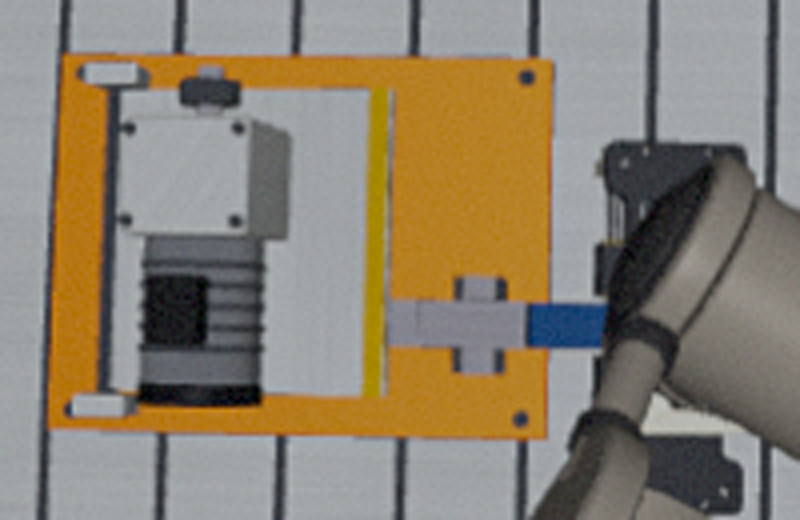

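Request:
carry_out(xyz=[[0.02,0,0.02],[0,0,0]], dr=[[0,0,0],[0,0,0]])

```text
time: 9.62
tool_pos: [535.4, -67.1, 41.8]
tcp_rot: [3.138, -0.186, 1.578]
contact_force: [-0.5, -10.8, -1.7]
grip_width: 25.4
```

Request:
carry_out(xyz=[[0,0,0],[0,0,0],[0,0,0],[0,0,0],[0,0,0]], dr=[[0,0,0],[0,0,0],[0,0,0],[0,0,0],[0,0,0]], gripper=0.3)

```text
time: 10.25
tool_pos: [534.3, -65.1, 40.8]
tcp_rot: [-3.142, -0.191, 1.576]
contact_force: [-0.0, 0.4, -0.1]
grip_width: 59.5
```

```bash
python3 snap.py 7
```

```text
10.25 [534.3 -65.1  40.8] [-180.    -10.97   90.31] [-0.   0.4 -0.1] [-0.19  0.02  0.02] 59.48326185898448
```

View pics/scene7.png

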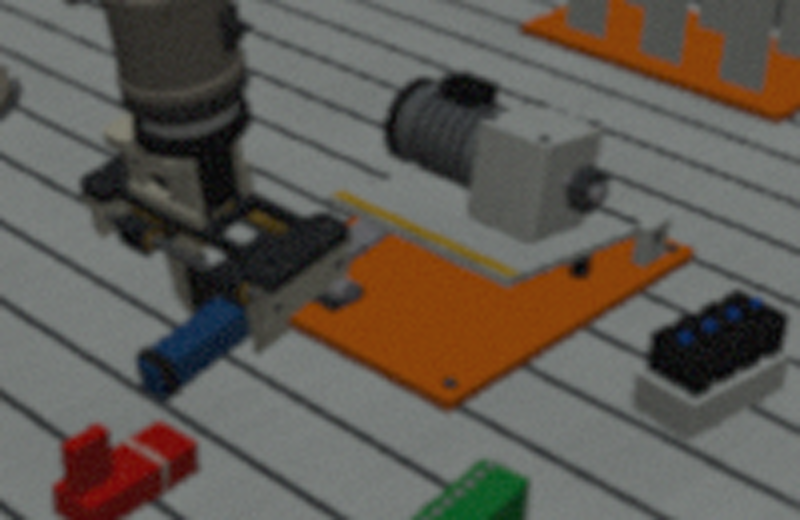

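View pics/top7.png

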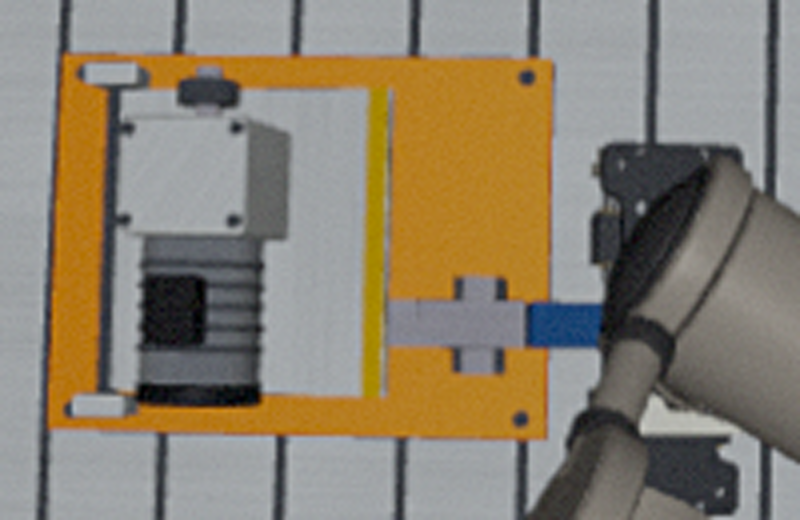

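Request:
carry_out(xyz=[[0,0,-0.4],[0,0,-0.8],[0,0,-0.8],[0,0,0],[-0.6,0.3,0],[-0.7,0.32,0.2],[-0.7,0.3,0.4],[-0.62,0.3,0.3]], dr=[[0,0,0],[0,0,0],[0,-0.6,0],[0,-0.775,0],[0,0,0],[0,0,0],[0,0,0],[0,0,0]])

```text
time: 11.35
tool_pos: [608.6, -246.3, 103.6]
tcp_rot: [-3.141, 0.0, 1.576]
contact_force: [-0.6, -0.0, 0.3]
grip_width: 59.5
```

Request:
carry_out(xyz=[[0,0,0],[0,0,0]], dr=[[0,0,-0.49],[0,0,0]])

```text
time: 11.6
tool_pos: [608.2, -245.2, 103.9]
tcp_rot: [-3.141, -0.0, 1.643]
contact_force: [0.7, 0.5, -0.1]
grip_width: 59.5
```

```bash
python3 snap.py 8
```

```text
11.6 [ 608.2 -245.2  103.9] [-1.7994e+02 -1.0000e-02  9.4150e+01] [ 0.7  0.5 -0.1] [-0.14  0.02  0.05] 59.51952479253001
```

View pics/scene8.png

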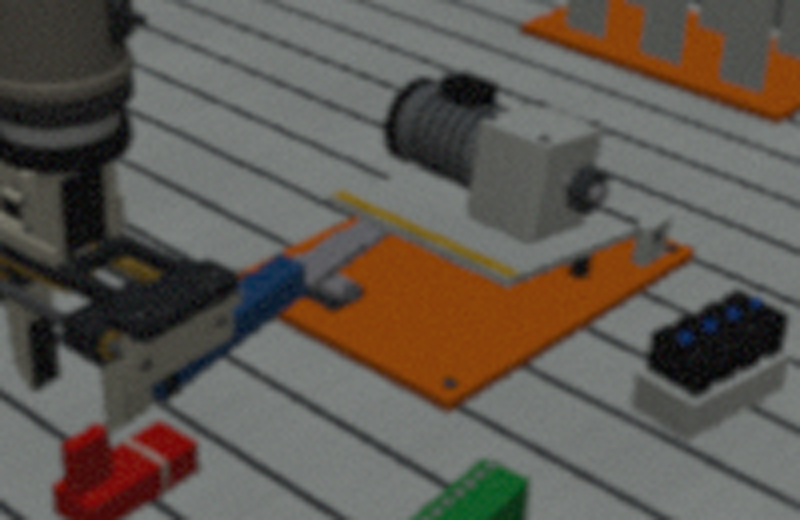

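View pics/top8.png

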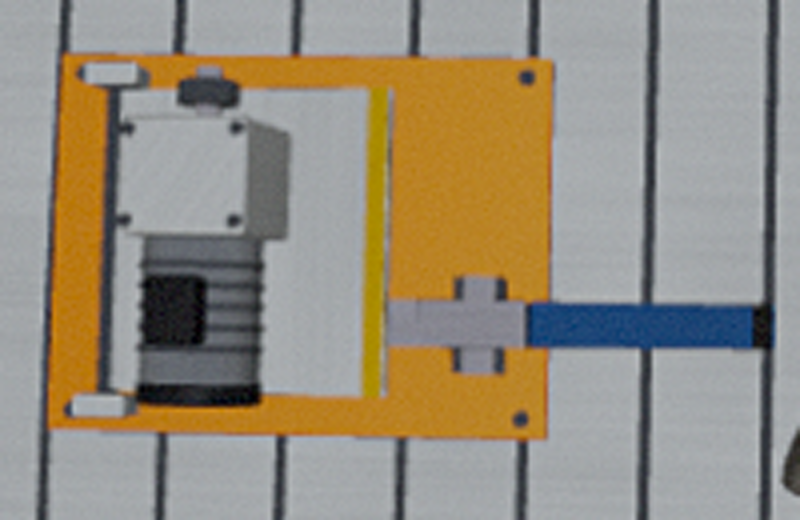

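Request:
carry_out(xyz=[[0,0,0.3],[0,0,0.4],[0,0,0.2],[0,0,0]], dr=[[0,0,0],[0,0,0],[0,0,0],[0,0,0]])

```text
time: 12.2
tool_pos: [607.8, -244.4, 49.4]
tcp_rot: [-3.14, -0.001, 1.645]
contact_force: [0.5, -0.2, 1.6]
grip_width: 59.5
```

Request:
carry_out(xyz=[[0,0,0],[0,0,0],[0,0,0],[0,0,0],[0,0,0],[0,0,0],[0,0,0]], dr=[[0,0,0],[0,0,0],[0,0,0],[0,0,0],[0,0,0],[0,0,0],[0,0,0]], gripper=-1)

```text
time: 13.08
tool_pos: [608.5, -245.0, 50.8]
tcp_rot: [3.142, 0.001, 1.645]
contact_force: [-0.6, -0.0, 0.5]
grip_width: 11.8
```

Request:
carry_out(xyz=[[0,0,-0.3],[0,0,-0.3],[0.3,0.1,0],[0.6,0.1,0],[0.7,0.07,0],[0.7,0,0],[0.7,0,0],[0.6,0,0]], dr=[[0,0,0],[0,0,0.47],[0,0,0],[0,0,0],[0,0,0],[0,0,0],[0,0,0],[0,0,0]])

```text
time: 14.08
tool_pos: [622.4, -25.7, 86.1]
tcp_rot: [-3.141, -0.0, 1.582]
contact_force: [0.5, -0.3, -1.3]
grip_width: 11.8
```

Request:
carry_out(xyz=[[0,0,0.2],[0,0,0.16],[0,0,0]], dr=[[0,0,0],[0,0,0],[0,0,0]])

```text
time: 14.45
tool_pos: [622.3, -29.4, 63.7]
tcp_rot: [-3.14, 0.0, 1.578]
contact_force: [0.7, -0.5, -1.5]
grip_width: 11.8
```

```bash
python3 snap.py 9
```

```text
14.45 [622.3 -29.4  63.7] [-1.7989e+02  2.0000e-02  9.0430e+01] [ 0.7 -0.5 -1.5] [-0.1   0.06 -0.01] 11.8136567613059
```

View pics/scene9.png

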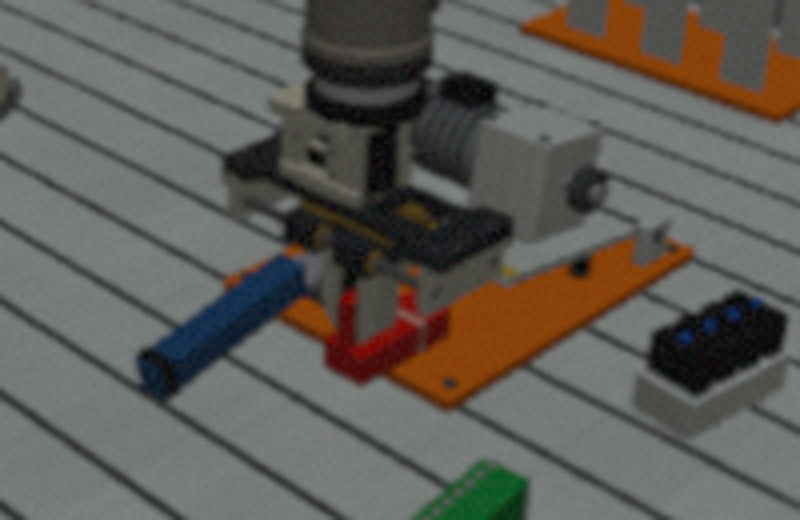

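View pics/top9.png

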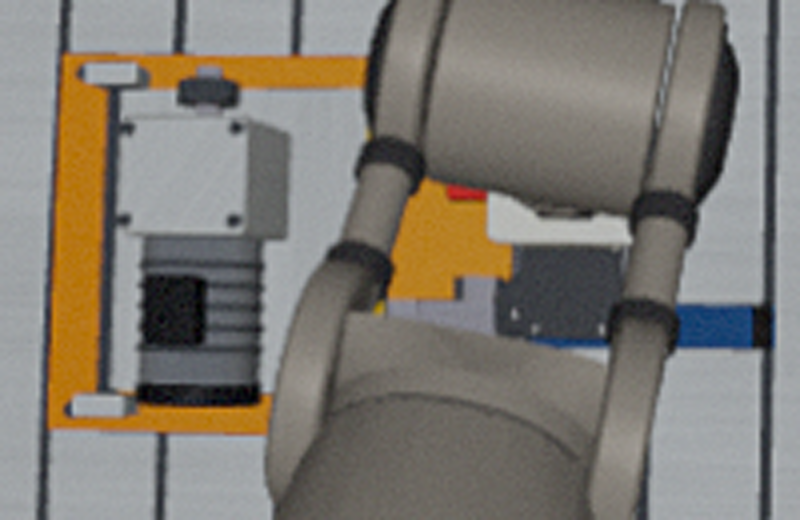

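Request:
carry_out(xyz=[[0.15,0,-0.02],[0.25,0,0],[0.25,0,0],[0,0,0]], dr=[[0,0,0],[0,0,0],[0,0,0],[0,0,0]])

```text
time: 15.05
tool_pos: [622.5, 12.0, 66.2]
tcp_rot: [3.142, 0.0, 1.581]
contact_force: [0.2, -0.7, -0.9]
grip_width: 11.9
```

Request:
carry_out(xyz=[[0.15,0,0],[0.12,0,0],[0,0,0]], dr=[[0,0,0],[0,0,0],[0,0,0]])

```text
time: 15.42
tool_pos: [622.4, 26.9, 66.1]
tcp_rot: [-3.142, 0.001, 1.58]
contact_force: [-0.3, 0.4, -0.9]
grip_width: 11.8
```

```bash
python3 snap.py 10;python3 - <<'E'
from h import *
s=load("scene10.pkl")
cv2.imwrite("pics/z10.png",cv2.resize(s["image"][150:220,310:410],None,fx=8,fy=8,interpolation=cv2.INTER_CUBIC))
E
```

```text
15.425 [622.4  26.9  66.1] [-1.80e+02  3.00e-02  9.05e+01] [-0.3  0.4 -0.9] [-0.12  0.09  0.04] 11.83587759631627
```

View pics/z10.png

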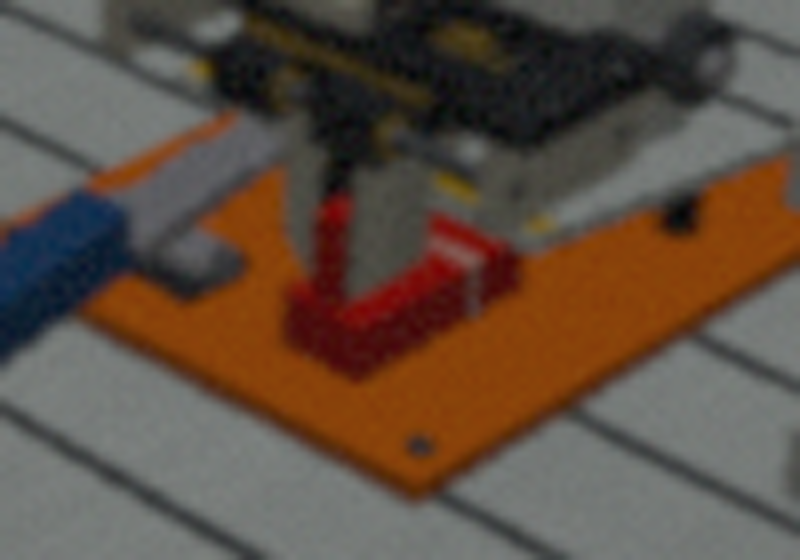

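```bash
python3 - <<'E'
from h import *
s=load("scene10.pkl")
def pr(X):return ((proj(s,X)[0]-[310,150]+.5)*8).round()
zb=15.3
for n,dy,dx,dz in(("back near bot",0,18,0),("back near top",0,18,24),("line near top",60,18,24),("line near bot",60,18,0),("line far top",60,-18,24),("front near top",90,18,24),("front near bot",90,18,0)):
    print(n,pr([622.4+dx,101.4-90+dy,zb+dz]))
print("lip",[pr([x,71.5,z]) for x in(663,) for z in(46,30)])
E
```

```text
back near bot [358. 385.]
back near top [361. 326.]
line near top [477. 262.]
line near bot [473. 320.]
line far top [399. 224.]
front near top [532. 231.]
front near bot [527. 289.]
lip [array([529., 269.]), array([526., 309.])]
```

Request:
carry_out(xyz=[[0,0,0.05],[0,0,0],[0,0,0]], dr=[[0,0,0],[0,0,0],[0,0,0]])

```text
time: 15.9
tool_pos: [622.4, 26.3, 63.0]
tcp_rot: [-3.141, 0.001, 1.579]
contact_force: [0.6, -0.1, -0.7]
grip_width: 12.0
```

Request:
carry_out(xyz=[[0,0,0],[0,0,0],[0,0,0],[0,0,0]], dr=[[0,0,0],[0,0,0],[0,0,0],[0,0,0]], gripper=0)

```text
time: 16.4
tool_pos: [622.5, 26.4, 63.2]
tcp_rot: [3.141, 0.001, 1.579]
contact_force: [-0.6, -0.5, 0.3]
grip_width: 44.6
```

Request:
carry_out(xyz=[[0,0,-0.4],[0,0,-0.7],[0,0,-0.6],[-0.44,-0.37,0.1],[-0.6,-0.5,0.15],[-0.5,-0.4,0.15],[-0.3,-0.2,0],[0,0,0]], dr=[[0,0,0],[0,0,0],[0,0,0],[0,0,0],[0,0,0],[0,0,0],[0,0.675,0],[0,0.7,0]])

```text
time: 17.4
tool_pos: [534.5, -85.5, 141.6]
tcp_rot: [3.141, -0.194, 1.578]
contact_force: [0.8, -1.2, -0.2]
grip_width: 45.9
```

Request:
carry_out(xyz=[[0,0,0]], dr=[[0,0,0]])

```text
time: 17.52
tool_pos: [535.1, -86.2, 141.0]
tcp_rot: [-3.142, -0.191, 1.576]
contact_force: [0.1, -0.5, 0.7]
grip_width: 45.7
```

```bash
python3 snap.py 11
```

```text
17.525 [535.1 -86.2 141. ] [-180.    -10.93   90.29] [ 0.1 -0.5  0.7] [-0.23  0.09  0.01] 45.740461714768436
```

View pics/scene11.png

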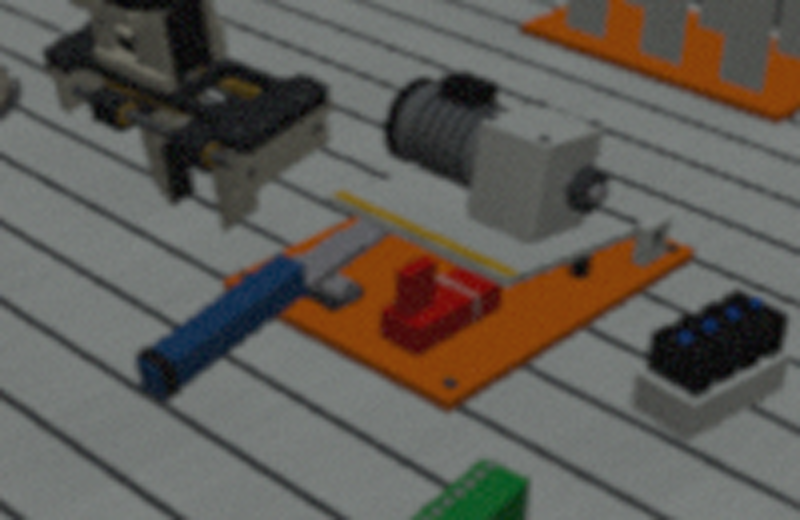

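View pics/top11.png

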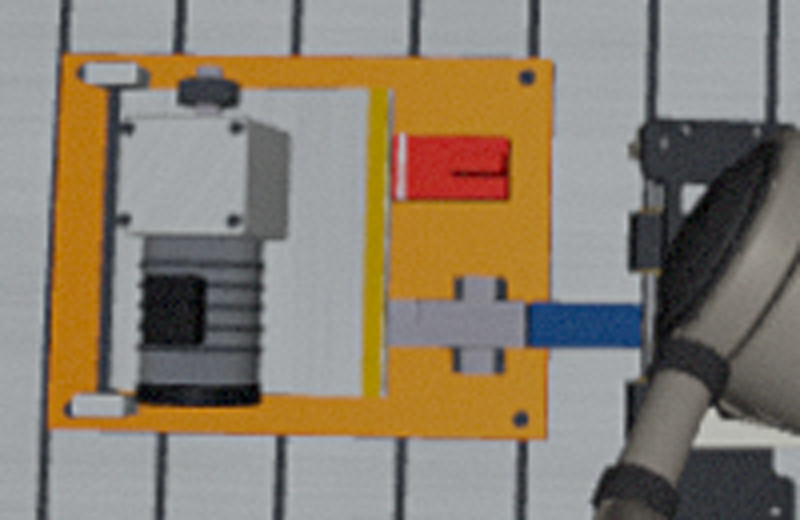

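Request:
carry_out(xyz=[[0,0,0.4],[0,0,0.6],[0,0,0.5],[0,0,0.18],[0,0,0]], dr=[[0,0,0],[0,0,0],[0,0,0],[0,0,0],[0,0,0]])

```text
time: 18.25
tool_pos: [535.0, -64.8, 42.2]
tcp_rot: [-3.141, -0.191, 1.58]
contact_force: [-0.4, 0.2, 0.1]
grip_width: 46.1
```

Request:
carry_out(xyz=[[0,0,0],[0,0,0],[0,0,0],[0,0,0],[0,0,0],[0,0,0]], dr=[[0,0,0],[0,0,0],[0,0,0],[0,0,0],[0,0,0],[0,0,0]], gripper=-1)

```text
time: 19.0
tool_pos: [535.5, -65.9, 43.0]
tcp_rot: [3.14, -0.191, 1.579]
contact_force: [-0.7, -0.7, 6.7]
grip_width: 25.8
```

```bash
python3 - <<'E'
from path import *
rows([(-8,64.3,0.2),(-5,64,.3),(-2,63.5,.5),(1,63,.8),(4,62.5,1),(7,62,1),(10,61.5,1),(13,61,1)],-11,(-67.9,41.2))
E
```

```text
-8 tcp [-66.8  46.3] tip [87.3 41. ] end z 9.0 x 0.035 z -0.079 ry -0.375
-5 tcp [-65.7  51.1] tip [87.9 37.8] end z 17.8 x 0.029 z -0.077 ry -0.375
-2 tcp [-64.5  56. ] tip [88.1 34.7] end z 26.7 x 0.026 z -0.08 ry -0.375
1 tcp [-63.1  60.9] tip [88.2 31.7] end z 35.7 x 0.026 z -0.082 ry -0.375
4 tcp [-61.5  65.7] tip [88.1 28.6] end z 44.7 x 0.027 z -0.08 ry -0.375
7 tcp [-59.5  70.3] tip [87.9 25.4] end z 53.4 x 0.027 z -0.077 ry -0.375
10 tcp [-57.4  74.7] tip [87.5 22.2] end z 62.1 x 0.027 z -0.078 ry -0.375
13 tcp [-55.   79.1] tip [86.9 19. ] end z 70.7 x 0.027 z -0.078 ry -0.375
```

Request:
carry_out(xyz=[[0.035,0,-0.08],[0.03,0,-0.08],[0.03,0,-0.08],[0.025,0,-0.08],[0,0,0],[0,0,0]], dr=[[0,-0.375,0],[0,-0.375,0],[0,-0.375,0],[0,-0.375,0],[0,0,0],[0,0,0]])

```text
time: 19.75
tool_pos: [534.0, -59.8, 61.2]
tcp_rot: [-3.139, 0.016, 1.579]
contact_force: [-0.9, 3.8, -6.5]
grip_width: 25.6
```

```bash
python3 snap.py 12
```

```text
19.75 [534.  -59.8  61.2] [-179.86    0.89   90.46] [-0.9  3.8 -6.5] [0.53 0.08 0.07] 25.55621163074211
```

View pics/scene12.png

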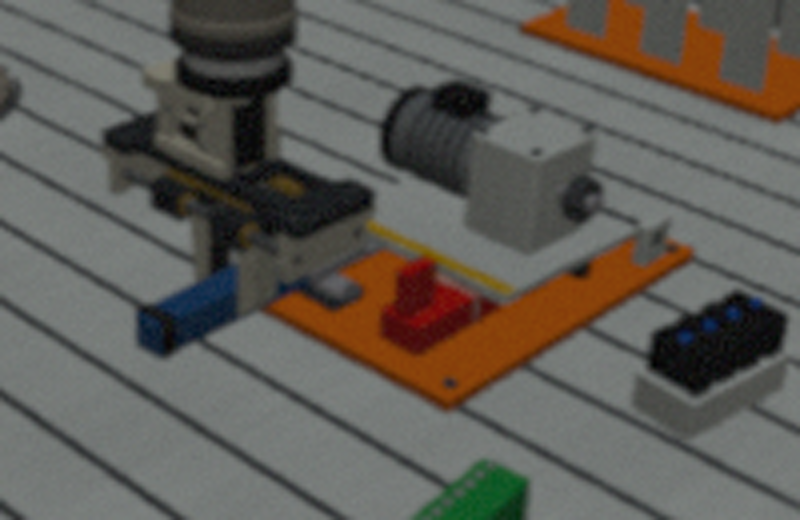

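View pics/top12.png

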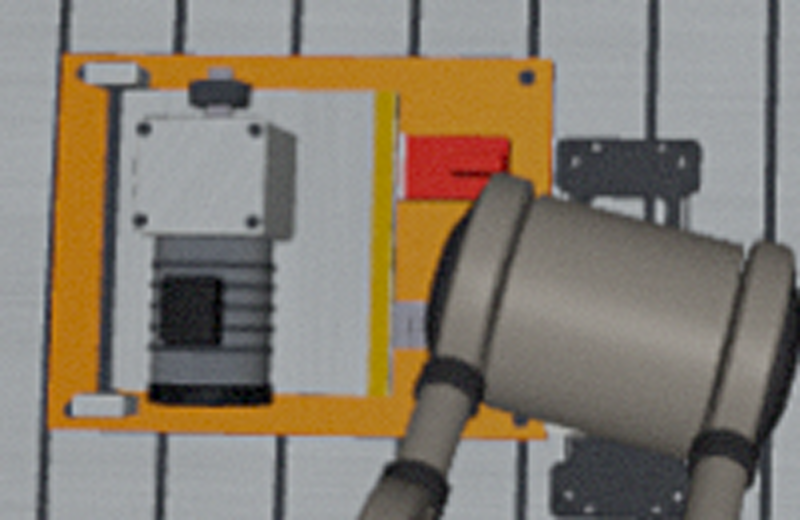

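Request:
carry_out(xyz=[[0.02,0,-0.08],[0.01,0,-0.08],[0.01,0,-0.08],[0,0,0],[0,0,0]], dr=[[0,-0.375,0],[0,-0.375,0],[0,-0.375,0],[0,0,0],[0,0,0]])

```text
time: 20.48
tool_pos: [534.7, -57.3, 75.8]
tcp_rot: [-3.141, 0.174, 1.579]
contact_force: [0.3, 0.5, -8.6]
grip_width: 26.0
```

```bash
python3 snap.py 13; python3 - <<'E'
from plant import get_obs
from pred import *
s=load("scene13.pkl");o=get_obs()
cv2.imwrite("pics/z13.png",cv2.resize(s["image"][140:200,275:385],None,fx=7.2,fy=7.2,interpolation=cv2.INTER_CUBIC))
P=bar(o["tool_pos"],o["tcp_rot"][1]*57.3);print({k:(v.round(1)) for k,v in P.items()})
E
```

```text
20.475 [534.7 -57.3  75.8] [-179.95    9.96   90.45] [ 0.3  0.5 -8.6] [0.17 0.05 0.01] 26.008569986215612
{'tip': array([534.7,  87.3,  23.4]), 'tipNear_top': array([547.7,  88.2,  28.3]), 'tipNear_bot': array([547.7,  87.3,  23.4]), 'tipFar_top': array([521.7,  88.2,  28.3]), 'step10Near_top': array([547.7,  59.5,  38.5]), 'hfNear_top': array([547.7,   3.5,  66.6]), 'hfNear_bot': array([547.7,  -1.3,  39. ]), 'endNear_top': array([ 547.7, -134.3,   90.9]), 'endNear_bot': array([ 547.7, -139.2,   63.3])}
```

View pics/z13.png

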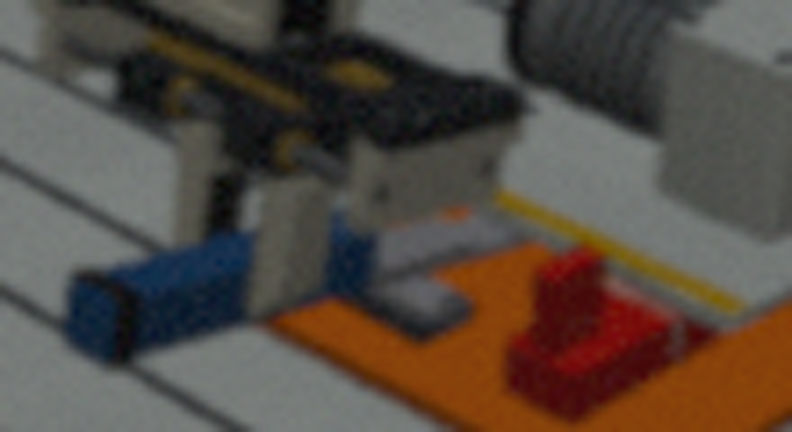

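Request:
carry_out(xyz=[[-0.2,0,0],[-0.4,0,0],[-0.5,0,0],[-0.4,0,0],[-0.4,-0.2,0],[-0.5,-0.4,0],[-0.6,-0.4,0],[-0.5,-0.27,0]], dr=[[0,0,0],[0,0,0],[0,0,0],[0,0,0],[0,0.6,0],[0,0.645,0],[0,0,0],[0,0,0]])

```text
time: 21.58
tool_pos: [458.8, -268.5, 99.2]
tcp_rot: [-3.142, 0.002, 1.578]
contact_force: [0.8, -0.3, -9.3]
grip_width: 25.8
```

Request:
carry_out(xyz=[[0,0,0],[0,0,0]], dr=[[0,0,0],[0,0,0]])

```text
time: 21.82
tool_pos: [460.1, -266.3, 99.1]
tcp_rot: [3.141, 0.001, 1.578]
contact_force: [0.2, -0.1, -9.0]
grip_width: 26.1
```

```bash
python3 - <<'E'
from plant import get_obs,capture
from h import *
o=get_obs();print(o["time"],o["tool_pos"].round(1),np.degrees(o["tcp_rot"]).round(2),o["contact_force"].round(1))
c=capture("scene");s=c["image"];pickle.dump(c,open("scene14.pkl","wb"))
cv2.imwrite("pics/s14.png",cv2.resize(s[110:270,180:430],None,fx=3.2,fy=3.2,interpolation=cv2.INTER_CUBIC))
E
```

```text
21.825 [ 460.1 -266.3   99.1] [1.7999e+02 7.0000e-02 9.0410e+01] [ 0.2 -0.1 -9. ]
```

View pics/s14.png

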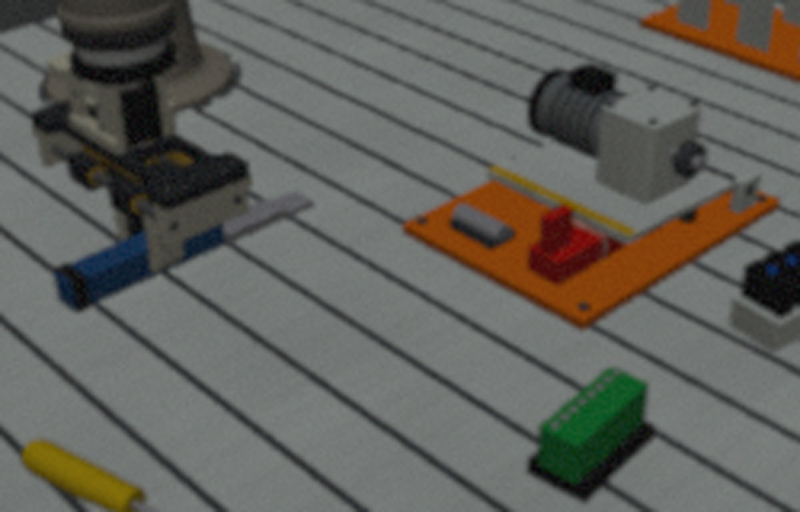

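Request:
carry_out(xyz=[[0,0,0.4],[0,0,0.4],[0,0,0.2],[0,0,0.1],[0,0,0.06],[0,0,0]], dr=[[0,0,0],[0,0,0],[0,0,0],[0,0,0],[0,0,0],[0,0,0]])

```text
time: 22.62
tool_pos: [460.7, -266.1, 29.8]
tcp_rot: [3.141, 0.002, 1.579]
contact_force: [0.5, -0.4, -9.2]
grip_width: 25.9
```

Request:
carry_out(xyz=[[0,0,0.02],[0,0,0.02],[0,0,0]], dr=[[0,0,0],[0,0,0],[0,0,0]])

```text
time: 23.0
tool_pos: [460.8, -266.3, 28.5]
tcp_rot: [3.14, 0.002, 1.579]
contact_force: [-3.3, 2.1, 5.6]
grip_width: 26.0
```

Request:
carry_out(xyz=[[0,0,0],[0,0,0],[0,0,0],[0,0,0],[0,0,0],[0,0,0]], dr=[[0,0,0],[0,0,0],[0,0,0],[0,0,0],[0,0,0],[0,0,0]], gripper=0.3)

```text
time: 23.75
tool_pos: [460.4, -266.0, 26.9]
tcp_rot: [-3.142, 0.001, 1.579]
contact_force: [0.2, 0.7, 0.3]
grip_width: 59.6
```

Request:
carry_out(xyz=[[0,0,-0.3],[0,0,-0.6],[0,0,-0.8],[0,0,-0.8],[-0.8,0,-0.4],[-0.8,0,0],[0,0,0],[0,0,0]], dr=[[0,0,0],[0,0,0],[0,0,0],[0,0,0],[0,0,0],[0,0,0],[0,0,0],[0,0,0]])

```text
time: 24.75
tool_pos: [460.8, -361.1, 200.5]
tcp_rot: [-3.141, -0.0, 1.578]
contact_force: [0.1, 0.4, -0.7]
grip_width: 59.6
```

```bash
python3 - <<'E'
from plant import get_obs,capture
from h import *
o=get_obs();print(o["time"],o["tool_pos"].round(1),o["contact_force"].round(1))
c=capture("scene");pickle.dump(c,open("scene15.pkl","wb"))
cv2.imwrite("pics/s15.png",cv2.resize(c["image"][110:270,180:430],None,fx=3.2,fy=3.2,interpolation=cv2.INTER_CUBIC))
c=capture("top");pickle.dump(c,open("top15.pkl","wb"))
cv2.imwrite("pics/t15.png",cv2.resize(c["image"][80:300,160:500],None,fx=2.3,fy=2.3,interpolation=cv2.INTER_CUBIC))
E
```

```text
24.75 [ 460.8 -361.1  200.5] [ 0.1  0.4 -0.7]
```

View pics/s15.png

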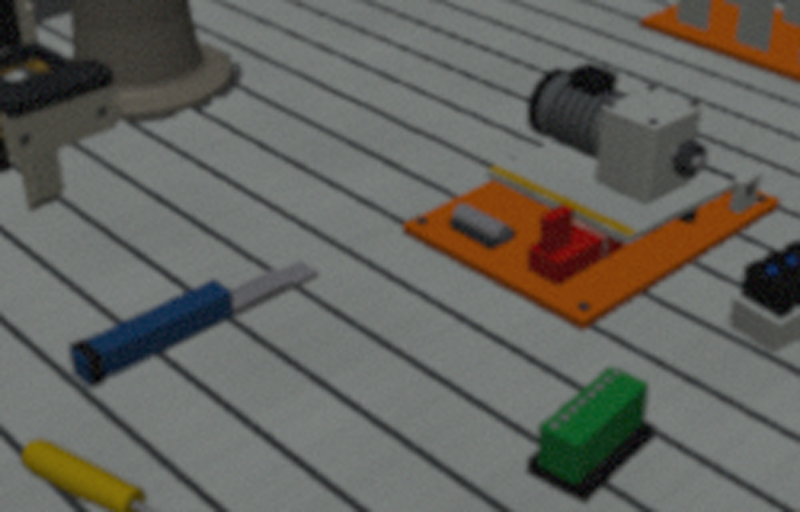

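View pics/t15.png

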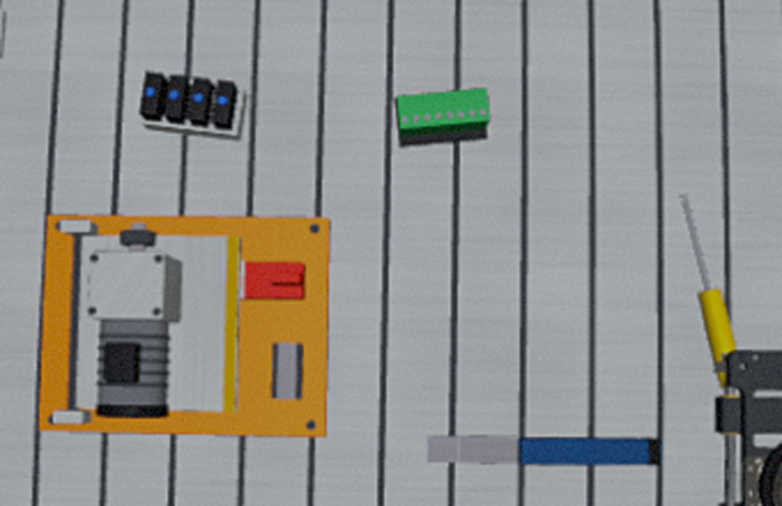

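```bash
python3 - <<'E'
from h import *
t=load("top15.pkl");im=t["image"]
m=mask(im,(0,130,90),(6,255,255))|mask(im,(174,130,90),(180,255,255))
k=blob(m,(250,180,310,220)).reshape(-1,2)
print(k.min(0),k.max(0))
q=plane(t,k,36);print("rear y",q[:,1].min(),"-> front",q[:,1].min()+90,"edge 70.7; visible front",q[:,1].max(),"x",q[:,0].min(),q[:,0].max())
r=cv2.minAreaRect(q[:,:2].astype(np.float32));print(r)
for n in("top0","top15"):
    c=load(n+".pkl");y=mask(c["image"],(22,100,80),(35,255,255));p=blob(y,(240,170,280,280)).reshape(-1,2)
    print(n,p[:,0].mean())
E
```

```text
[266 194] [291 209]
rear y 10.525288813035317 -> front 100.52528881303532 edge 70.7; visible front 67.30424432620453 x 604.2677865168686 639.0131045612611
((621.8184204101562, 39.14971160888672), (33.91877365112305, 56.481651306152344), 1.321433663368225)
top0 260.6602564102564
top15 259.9873417721519
```

```bash
python3 -c "
from plant import close_job
print(close_job())"
```

```text
the job is handed in; nothing more can be done
None
```

I levered the motor up over the fulcrum with the bar, and the bar held it by its own weight when I let go. I slid the shim in front end first, let the motor down onto it slowly, drew the bar out and laid it flat near where it started. I handed the job in at about 25 s of the 61 s. No verdict came back.

**Last checks** (camera and force only; I had no direct reading of the hinge angle or of the contact forces between the parts):
- **Shim:** it lies flat with its front about 30 mm under the edge, around base x = +44 mm, and about 1° off square. The white line still shows just in front of the edge in the pictures. The camera is only good to about 2 mm.
- **Motor:** it came down in two slow turns of the bar. Afterwards the gripper carried only the bar's own weight, so the bar was free of the motor. The edge stripe sits slightly further over than at the start, as it should with the motor resting on the shim.
- **Bar:** it lies level on the bench, with its tip well over 60 mm from the edge.
- **Bystanders and robot:** the bystanders look unmoved by eye, though I did not measure them. The gripper is raised and reads no contact force.

The highest wrist force I read was about 11 N, while the bar held the motor up.

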